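Draw the glass tote forward with the pallet hook

ROBOT

A 7-joint arm with a two-finger parallel gripper is mounted at the origin on the work surface. World frame = base frame: x ahead of the robot, y to its left, z up, the work surface at z = 0. Lengths are in m, angles in rad, forces in N, time in s.
With the tool pointing down it reaches from about 0.425 to 0.975 m from the base axis. Payload 16.7 kg.
Tool frame: the origin (TCP) lies between the finger pads; the fingertips stand 22 mm ahead of it and the grasp point (between the pads) lies 3 mm ahead of it; z points along the fingers, y is the line along which they close (so a half turn about z gives the same grasp; the last joint's range is limited). The gripper opens to 85 mm and grips with 20 to 120 N. Pads are 22 mm wide; open, the fingers measure 114 mm over their backs; the gripper's body (76 mm by 85 mm) begins 54 mm behind the grasp point. The pads swing forward as they close: fully open they stand 13 mm farther back than shut.
Start: joints at [1.081, 0.426, 0.074, 1.606, -0.034, 1.111, -0.067], TCP at [0.226, -0.636, 0.253] pointing down, gripper open.
Joint ranges: [-2.85, 2.85], [-0.5, 2.14], [-1.23, 1.37], [0.21, 2.46], [-1.02, 4.16], [0.16, 2.05], [-2.73, 2.73]. Speed limits (rad/s): [1.89, 1.89, 2.39, 2.39, 3.01, 3.01, 3.01].

INTERFACE

Orientations are given as [roll, pitch, yaw] about the fixed x, y, z axes, in that order (R = Rz(yaw) Ry(pitch) Rx(roll)).
In Python, from plant import observe, grab_frame, sign_off gives the robot as it stands. The module is installed in compiled form; this text tells all that it offers.
- The arm moves only by the tool arm_command, never from a script. Its argument "rows" is a list of rows, each an object with "xyz": the shift along the tool's x, y, z in mm, a list of three; "spin": the turn about the tool's z in degrees; "gripper": the closure in counts, from 0 (fully open) to 255 (shut). In form: [{"xyz": [dx, dy, dz], "spin": spin, "gripper": gripper}, ...]. A call has 1 to 5 rows; each row is the pose to reach, as a shift and turn from the pose commanded when the call began, along the tool's axes at that moment; what a row does not reach only later rows make up. A row lasts 1/8 s, in which the tool goes at most 62.5 mm and 10.7 degrees, less where a joint would pass 70% of its speed; a pose out of reach is approached as far as the arm can. A call with a gripper value outside its range is refused whole. The fingers move at their own pace and stop on an object; the grip force is fixed at half the most. Time passes only in rows, so rows that repeat a pose let the fingers close. It gives the time, the measured TCP pose, the force, the opening and the grip force at its end, in the units of the state.
- observe(): the state, without advancing time (a new reading comes with each control period).
- grab_frame(name): name is "scene" or "top" or "wrist"; returns a dict with "color" (480x640x3 uint8, red, green, blue), "K" (3x3 intrinsics, pixels), "cam_to_world" (4x4, takes a point from camera to world coordinates); the wrist camera has in their place "hand_eye" (4x4, takes a point from camera to tool coordinates, whose origin is the TCP and whose axes are the flange's). Camera axes: x right, y down, z forward; pixel columns grow to the right and rows downward; lengths in m; the calibration is good to about 2 mm. A picture is of the moment at which its call begins: read the wrist's pose just before it. There is no depth.
- sign_off(): hands the job in; it is judged then, once.
The state is a dict: "clock": time; "joints": joint angles; "dq": joint speeds; "joint_torque": joint torques, N m; "eef_pos": TCP position; "tcp_rot": TCP orientation; "contact_force": force on the tool from outside, world axes, zero at the start; "moment": the same for the moment, N m; "grip_width": finger opening in m; "finger_force": force on a finger pad.
Only numpy, scipy, OpenCV 4.12 (cv2) and the standard library are available. Lean on these libraries where they do the work, as an engineer would, in place of code of your own. Each camera call takes 0.05 s, during which the arm holds its last target. There are 200 camera calls.

TASK

Take the hook from its cradle, reach in under the roof of the low rack, drop the hook's beak behind the tote's front lip and drag the tote forward until it stands square against the stop bar at the front; there keep a light steady pull on it, so that it presses on the bar with about 7 N for half a second. Work gently: never load the hook against the tote with more than 18 N, touch the tote with nothing but the hook, and keep its two glasses standing. Then unhook and lay the hook back in the cradle's two notches as it lay before, leaving the other things on the bench where they are.

Things in the scene. Friction and masses are not known exactly. Their poses are not given: they have to be found in the camera images.
- hook: Pallet hook: a square dark wooden handle 150 x 22 x 22 mm, origin at the handle's centre, x along the handle towards the beak, z up. A round steel bar 8 mm thick leaves the handle's front end (x = 70 mm), rises to run forward with its axis 18 mm above the handle's axis, and at x = 135 mm turns straight down into the beak, which ends 12 mm below the handle's axis (26 mm of beak below the bar's underside). About 0.2 kg; starts lying level in the cradle.
- beak (a point): Lowest point of the hook's beak: hook frame (135, 0, -12) mm. Beak 8 mm thick. Axes as the hook's.
- cradle: Fixed wooden cradle, base plate 150 x 75 x 12 mm, origin under its centre on the bench. Two uprights at x = -55 and +55 mm, each 14 mm thick along x and 52 mm wide, with a notch 32 mm wide, floor 64 mm and cheek tops 82 mm above the bench. The hook lies along the cradle's x with its beak to +x and its handle's axis 75 mm above the bench, centred over the cradle; between the uprights the handle is free on both sides for the fingers.
- rack: Fixed low steel rack, open at the front, grating roof. Origin on the bench below the middle of the front edge of the bay; x points into the bay (away from the robot), z up. Shelf board 290 mm wide (y), top 20 mm above the bench, x from -30 to 230 mm. Roof bars from x = 49 to 230 mm, underside 165 mm, top 175 mm above the bench. The bay is 266 mm wide between its corner posts.
- stops: Front stop on the board: two fixed blocks at y = +-80 mm, 55 mm high, carry on screws a rigid straight steel stop bar, 190 mm long in y, 12 mm thick, 33 to 55 mm above the board. Origin at rack (0, 0, 20) mm, axes as the rack's. The bar is set differently each time and no reading gives it: its inner face stands at x = 0 to 34 mm; find it by feel or sight. It does not give.
- tote: Loose open plywood tote 120 (x) x 200 x 70 mm high, walls 5 mm, origin under its centre, x into the rack. Lips 6 mm thick turn out 7 mm at the top of front and back wall (front one passes above the bar). Empty for 35 mm behind the front wall. 0.55 to 0.85 kg with its glasses; drags with about 3 to 7 N. At the bar its origin is 60 mm behind the bar's inner face.
- lip (a point): Middle of the top edge of the tote's front wall (centre of the 5 mm wall), 70 mm above the tote's underside: tote frame (-57.5, 0, 70) mm. Axes as the tote's. The beak goes behind it (+x side).
- glass0: Amber tumbler, 56 mm across, 62 mm high, standing loose in the tote, right rear (tote y = -50 mm); origin under its centre.
- glass1: Green tumbler, as the other, left rear (tote y = +50 mm).
- pot: Steel pot, 100 mm across (two wire handles stick out to about 160 mm), 85 mm high, on the bench at the other side from the cradle; origin under its centre. Leave alone.
- waxbottle: Copper-coloured bottle, 64 mm across, 170 mm high, behind on the left; origin under its centre. Leave alone.
- bud_vase: Green glass vase, 80 mm across, 130 mm high, behind on the right; origin under its centre. Leave alone.
- paperweight: Clear glass paperweight, 66 mm across, 44 mm high, on the bench in front of the rack; origin under its centre. Leave alone.
Not all that is in view belongs to the job. Several things have the shape of the hook; the one meant has the colours described above.

How it is judged:
By the outcome, as a careful person would: the job done as asked, in the order asked, and still so for the second after the job is handed in, with the robot touching nothing.
It also fails if it takes over 72 s, if anything falls off the work surface, if the arm or the gripper's body presses on something with over 40 N, if the wrist force passes 120 N, or if a joint passes its speed limit or range.

## Working session

There is one attempt and no reset: what is moved stays moved. The work goes in short steps, Python scripts to look and compute and a tool call to move; the robot and the scene stay as the last step left them, time stands still between calls to the robot, and variables do not carry over. Pictures are saved under pics/ and viewed, at most 10 in all, crops included, and the job is handed in when it is done.

Besides the shell and the picture viewer there is one more tool, called by a JSON object that holds its "api" and its "payload", one argument or row to a line. arm_command: Moves the arm, as the interface text tells. Its arguments: {"type":"object","properties":{"rows":{"type":"array","items":{"type":"object","properties":{"xyz":{"type":"array","items":{"type":"number"}},"spin":{"type":"number"},"gripper":{"type":"number"}}}}},"required":["rows"]}

```bash
mkdir -p pics; ls
cat > h.py <<'E'
import numpy as np, cv2
from plant import observe, grab_frame, sign_off
def shot(n,f):
    s=observe(); d=grab_frame(n); cv2.imwrite(f,d["color"][:,:,::-1]); 
    if n!="wrist": np.savez(f"{n}.npz",K=d["K"],T=d["cam_to_world"])
    else: np.savez("wrist.npz",K=d["K"],T=d["hand_eye"],p=s["eef_pos"],r=s["tcp_rot"])
    return d
def px2w(n,u,v,z):
    a=np.load(f"{n}.npz");T=a["T"];
    if n=="wrist":
        from scipy.spatial.transform import Rotation as R
        W=np.eye(4);W[:3,:3]=R.from_euler('xyz',a["r"]).as_matrix();W[:3,3]=a["p"];T=W@T
    r=T[:3,:3]@np.linalg.inv(a["K"])@[u,v,1]; c=T[:3,3]
    return c+r*(z-c[2])/r[2]
E
python3 - <<'E'
from h import *
print(observe())
for n in("scene","top"):
    d=shot(n,f"pics/{n}0.png");print(d["K"],d["cam_to_world"])
E
```

```text
pics
{'clock': 0.0, 'joints': array([ 1.08052956,  0.42677245,  0.07383906,  1.60662719, -0.0340701 ,
        1.11082264, -0.06708862]), 'dq': array([-0.00139507,  0.00017012, -0.000498  , -0.00021025, -0.00039808,
        0.00108205, -0.00050712]), 'joint_torque': array([-2.95877362e-03, -9.49825144e+01,  3.76008108e+00, -4.63510251e+01,
        1.92683714e-02,  1.03242957e-02,  3.54084898e-05]), 'eef_pos': array([ 0.22543023, -0.63582094,  0.25257436]), 'tcp_rot': array([-3.14022761e+00,  1.26277598e-04,  3.40770009e-01]), 'contact_force': array([-0.40580703, -0.45330111, -0.06244358]), 'moment': array([ 0.0218922 ,  0.01866479, -0.00402453]), 'finger_force': 0.0, 'grip_width': 0.0852246111348833}
[[605.49875073   0.         319.3475053 ]
 [  0.         605.49875073 239.77225573]
 [  0.           0.           1.        ]] [[ 0.86977719  0.29682055 -0.3941893   1.05162538]
 [ 0.49334883 -0.50734924  0.70654348 -0.93624248]
 [ 0.00972498 -0.80900823 -0.58771686  0.8926018 ]
 [ 0.          0.          0.          1.        ]]
[[566.95294771   0.         309.39520383]
 [  0.         566.95294771 234.81542538]
 [  0.           0.           1.        ]] [[-0.01720004 -0.97864181  0.20485205  0.21177996]
 [-0.99984494  0.01606125 -0.00722061  0.06397849]
 [ 0.00377621 -0.20494448 -0.97876631  1.47576184]
 [ 0.          0.          0.          1.        ]]
```

View pics/top0.png

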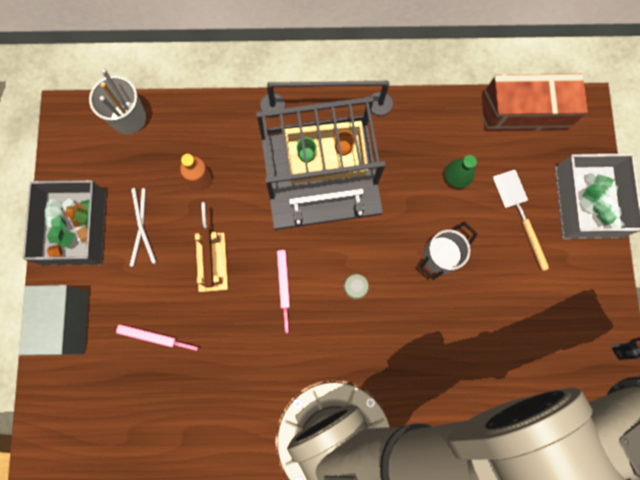

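View pics/scene0.png

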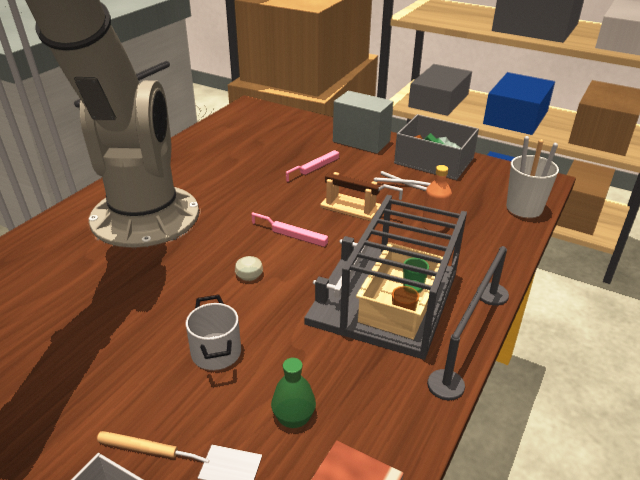

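Top view: the hook-shaped things are the dark one in the cradle at (208,245), a pink one at (284,285) and a pink one at (155,338). The dark handle with the steel bar, lying in the cradle, fits the description. The rack is around (320,150), with the white stop bar at (328,198), and the paperweight is at (356,287). I'll enlarge the cradle and rack to confirm.

Run:
```python
import cv2,numpy as np
im=cv2.imread("pics/top0.png")
a=cv2.resize(im[195:300,180:240],None,fx=5.5,fy=5.5,interpolation=cv2.INTER_CUBIC) #330x577
b=cv2.resize(im[75:235,255:395],None,fx=3.35,fy=3.35,interpolation=cv2.INTER_CUBIC) #469x536
c=np.zeros((600,800,3),np.uint8);c[:a.shape[0],:a.shape[1]]=a;c[:b.shape[0],330:330+b.shape[1]]=b
cv2.imwrite("pics/crop1.png",c)
```

```text
(no output)
```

View pics/crop1.png

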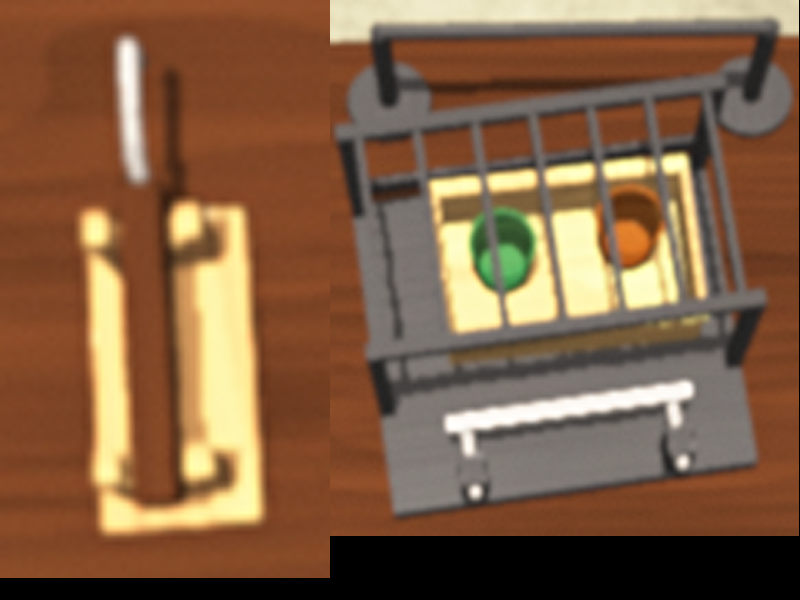

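The crop confirms it: dark handle from (150,185) to (158,500), steel bar ending at (128,40), lying in the cradle's notches. The tote is back in the bay and turned slightly relative to the rack. The stop bar runs from (447,423) to (692,388).

Run:
```python
from h import *
def P(n,u,v,z):
    return px2w("top",*( (u/5.5+180,v/5.5+195) if n=='a' else ((u-330)/3.35+255,v/3.35+75)),z)
np.set_printoptions(precision=4,suppress=True)
print("handle",P('a',158,500,.086),P('a',150,185,.086),"bar end",P('a',128,40,.097))
print("cradle base",[P('a',*c,.012)[:2] for c in((82,210),(245,207),(262,522),(100,533))])
for k,u,v,z in [("boardL",393,515,.02),("boardR",757,462,.02),("roofL",370,354,.175),("roofR",765,300,.175),("roofBL",340,132,.175),("roofBR",720,85,.175),
("stopL",447,426,.075),("stopR",692,390,.075),("toteBL",430,182,.09),("toteBR",688,153,.09),("toteFL",452,333,.09),("toteFR",705,300,.09),("g1",503,232,.087),("g0",630,210,.087)]:
    print(k,P('b',u,v,z))
```

```text
handle [0.3785 0.3032 0.086 ] [0.5227 0.3096 0.086 ] bar end [0.5883 0.319  0.097 ]
cradle base [array([0.5275, 0.355 ]), array([0.5277, 0.2769]), array([0.3762, 0.2669]), array([0.3723, 0.3428])]
boardL [0.5343 0.1465 0.02  ]
boardR [ 0.5725 -0.1411  0.02  ]
roofL [0.6179 0.1536 0.175 ]
roofR [ 0.6539 -0.1302  0.175 ]
roofBL [0.7877 0.1752 0.175 ]
roofBR [ 0.8204 -0.1045  0.175 ]
stopL [0.591  0.1019 0.075 ]
stopR [ 0.6165 -0.086   0.075 ]
toteBL [0.7828 0.1127 0.09  ]
toteBR [ 0.8037 -0.0883  0.09  ]
toteFL [0.6602 0.097  0.09  ]
toteFR [ 0.6835 -0.097   0.09  ]
g1 [0.7421 0.0567 0.087 ]
g0 [ 0.7586 -0.042   0.087 ]
```

{"api": "arm_command", "payload": {
  "rows": [
    {"xyz":[55,-27,0],"spin":3,"gripper":0},
    {"xyz":[110,-54,0],"spin":6,"gripper":0},
    {"xyz":[165,-81,0],"spin":9,"gripper":0},
    {"xyz":[220,-108,0],"spin":12,"gripper":0},
    {"xyz":[275,-135,0],"spin":15.5,"gripper":0}
  ]
}}

```text
clock: 0.72
eef_pos: [0.4407, -0.4154, 0.2532]
tcp_rot: [-3.141, 0.0, 0.068]
contact_force: [1.3, -0.5, 0.2]
grip_width: 0.0857
finger_force: 0.0
```

{"api": "arm_command", "payload": {
  "rows": [
    {"xyz":[8,-60,0],"spin":0,"gripper":0},
    {"xyz":[16,-120,0],"spin":0,"gripper":0},
    {"xyz":[24,-180,0],"spin":0,"gripper":0},
    {"xyz":[32,-240,0],"spin":0,"gripper":0},
    {"xyz":[40,-300,0],"spin":0,"gripper":0}
  ]
}}

```text
clock: 1.35
eef_pos: [0.4582, -0.113, 0.2534]
tcp_rot: [3.141, -0.0, 0.07]
contact_force: [1.9, 0.4, -0.4]
grip_width: 0.0857
finger_force: 0.0
```

{"api": "arm_command", "payload": {
  "rows": [
    {"xyz":[4,-60,0],"spin":0,"gripper":0},
    {"xyz":[8,-120,0],"spin":0,"gripper":0},
    {"xyz":[12,-180,0],"spin":0,"gripper":0},
    {"xyz":[16,-240,0],"spin":0,"gripper":0},
    {"xyz":[20,-300,0],"spin":0,"gripper":0}
  ]
}}

```text
clock: 1.98
eef_pos: [0.457, 0.1875, 0.2534]
tcp_rot: [3.142, -0.0, 0.07]
contact_force: [2.1, -0.7, 0.5]
grip_width: 0.0858
finger_force: 0.0
```

{"api": "arm_command", "payload": {
  "rows": [
    {"xyz":[1,-50,0],"spin":0,"gripper":0},
    {"xyz":[2,-100,0],"spin":0,"gripper":0},
    {"xyz":[2,-121,0],"spin":0,"gripper":0},
    {"xyz":[2,-121,0],"spin":0,"gripper":0}
  ]
}}

```text
clock: 2.48
eef_pos: [0.4502, 0.308, 0.2529]
tcp_rot: [-3.141, 0.001, 0.073]
contact_force: [-0.1, -0.9, 0.2]
grip_width: 0.0857
finger_force: 0.0
```

Run:
```python
from h import *
shot("wrist","pics/w1.png");s=observe();print(s["eef_pos"],s["tcp_rot"],s["contact_force"],s["joints"]);a=np.load("wrist.npz");print(a["T"],a["K"])
```

```text
[0.45061735 0.30659022 0.25295182] [3.14127090e+00 7.57753123e-04 7.12330802e-02] [ 0.56417739 -1.03478266  0.29708076] [-0.27632088  0.25560211 -0.51390127  1.87217875  0.14341537  1.05091251
 -2.34748219]
[[-1.19240915e-03 -9.53405277e-01 -3.01690164e-01  7.67851230e-02]
 [ 9.99998928e-01 -1.39324057e-03  4.50512006e-04 -8.84723458e-04]
 [-8.49847500e-04 -3.01689304e-01  9.53405917e-01 -1.20861535e-01]
 [ 0.00000000e+00  0.00000000e+00  0.00000000e+00  1.00000000e+00]] [[411.68926238   0.         321.38973524]
 [  0.         411.68926238 236.01491197]
 [  0.           0.           1.        ]]
```

View pics/w1.png

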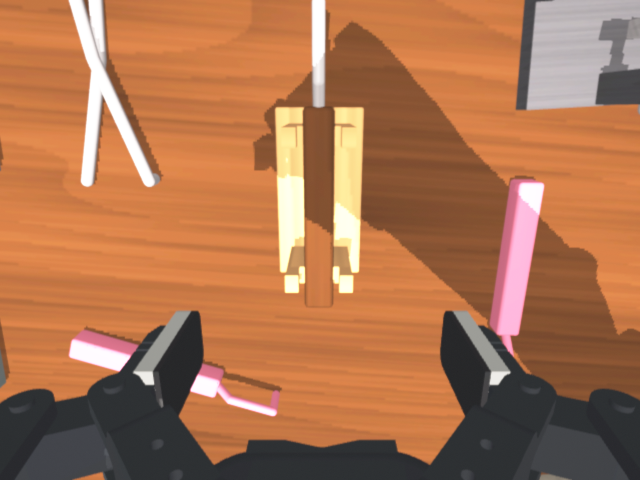

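The handle runs from (319,306) at the rear to (318,107) at the front. It is centred between the fingers and almost exactly aligned with the tool.

Run:
```python
from h import *
a=px2w("wrist",319,304,.086);b=px2w("wrist",318.5,108,.086);d=b-a
print(a,b,(a+b)/2,np.linalg.norm(d),np.degrees(np.arctan2(d[1],d[0])))
for q in((276,108),(364,108),(358,272),(280,272)):print(px2w("wrist",*q,.012))
```

```text
[0.38053406 0.30567518 0.086     ] [0.52498205 0.31613256 0.086     ] [0.45275805 0.31090387 0.086     ] 0.14482602478310128 4.140732771128069
[0.5219541  0.35212469 0.012     ]
[0.52724462 0.2784841  0.012     ]
[0.37906265 0.26887887 0.012     ]
[0.37377738 0.34264321 0.012     ]
```

{"api": "arm_command", "payload": {
  "rows": [
    {"xyz":[2,-3.5,50],"spin":0,"gripper":60},
    {"xyz":[2,-3.5,100],"spin":0,"gripper":60},
    {"xyz":[2,-3.5,145],"spin":0,"gripper":60},
    {"xyz":[2,-3.5,175],"spin":0,"gripper":60},
    {"xyz":[2,-3.5,175],"spin":0,"gripper":60}
  ]
}}

```text
clock: 3.15
eef_pos: [0.452, 0.3082, 0.0767]
tcp_rot: [3.139, 0.003, 0.069]
contact_force: [-0.5, 0.2, -0.1]
grip_width: 0.0655
finger_force: 0.0
```

{"api": "arm_command", "payload": {
  "rows": [
    {"xyz":[0,0,0],"spin":0,"gripper":150},
    {"xyz":[0,0,0],"spin":0,"gripper":255},
    {"xyz":[0,0,0],"spin":0,"gripper":255},
    {"xyz":[0,0,0],"spin":0,"gripper":255},
    {"xyz":[0,0,0],"spin":0,"gripper":255}
  ]
}}

```text
clock: 3.78
eef_pos: [0.4534, 0.3104, 0.0799]
tcp_rot: [-3.141, -0.002, 0.07]
contact_force: [-1.3, -2.4, 11.8]
grip_width: 0.0208
finger_force: 58.6
```

{"api": "arm_command", "payload": {
  "rows": [
    {"xyz":[0,0,-10],"spin":0,"gripper":255},
    {"xyz":[0,0,-25],"spin":0,"gripper":255},
    {"xyz":[0,0,-45],"spin":0,"gripper":255},
    {"xyz":[0,0,-60],"spin":0,"gripper":255},
    {"xyz":[0,0,-60],"spin":0,"gripper":255}
  ]
}}

```text
clock: 4.4
eef_pos: [0.4533, 0.3105, 0.1398]
tcp_rot: [-3.141, -0.002, 0.07]
contact_force: [0.0, -0.1, -2.0]
grip_width: 0.0209
finger_force: 59.0
```

Run:
```python
from h import *
shot("wrist","pics/w2.png");s=observe();print(s["eef_pos"],s["tcp_rot"],s["contact_force"],s["moment"],s["grip_width"],s["joints"][6])
```

```text
[0.45289229 0.31020109 0.13885628] [-3.14116459e+00 -1.00949827e-03  7.00020966e-02] [-0.206079    0.50179301 -2.62755546] [ 0.00400732 -0.00815398  0.00684448] 0.021172274153238656 -2.441318361344473
```

View pics/w2.png

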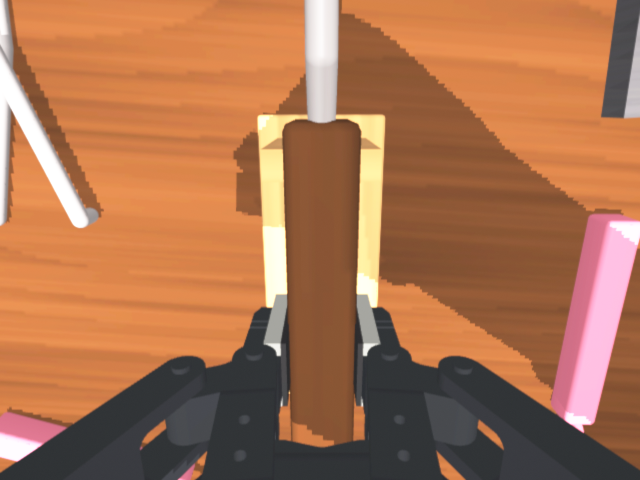

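{"api": "arm_command", "payload": {
  "rows": [
    {"xyz":[0,5,-35],"spin":0,"gripper":255},
    {"xyz":[0,20,-80],"spin":0,"gripper":255},
    {"xyz":[10,50,-120],"spin":0,"gripper":255},
    {"xyz":[35,100,-131],"spin":0,"gripper":255},
    {"xyz":[65,150,-131],"spin":0,"gripper":255}
  ]
}}

```text
clock: 5.08
eef_pos: [0.5288, 0.1639, 0.2701]
tcp_rot: [-3.142, -0.001, 0.071]
contact_force: [0.9, 0.9, -2.1]
grip_width: 0.0213
finger_force: 59.3
```

{"api": "arm_command", "payload": {
  "rows": [
    {"xyz":[30,45,0],"spin":0,"gripper":255},
    {"xyz":[60,95,0],"spin":-1,"gripper":255},
    {"xyz":[90,140,0],"spin":-2.5,"gripper":255},
    {"xyz":[110,168,0],"spin":-3.5,"gripper":255},
    {"xyz":[110,168,0],"spin":-3.5,"gripper":255}
  ]
}}

```text
clock: 5.7
eef_pos: [0.6503, 0.0022, 0.2676]
tcp_rot: [3.141, 0.002, 0.128]
contact_force: [-0.2, 0.9, -1.9]
grip_width: 0.0208
finger_force: 59.1
```

Run:
```python
from h import *
print("front",px2w("wrist",322,122,.1475)) # from w2
a=np.load("wrist.npz");print(a["p"],a["r"])
shot("wrist","pics/w3.png");s=observe();print(s["eef_pos"],s["tcp_rot"],s["contact_force"],s["joints"])
```

```text
front [0.52574471 0.31623431 0.1475    ]
[0.4533151  0.31053803 0.13983857] [-3.14050751e+00 -2.23591204e-03  6.99267747e-02]
[0.64950634 0.00420138 0.26782912] [-3.14124063e+00  2.01151395e-03  1.29353153e-01] [ 0.32067192  0.89396197 -1.87350929] [ 0.15419183  0.39575039 -0.3439279   1.6296062   0.14287508  1.1431395
 -1.66628465]
```

View pics/w3.png

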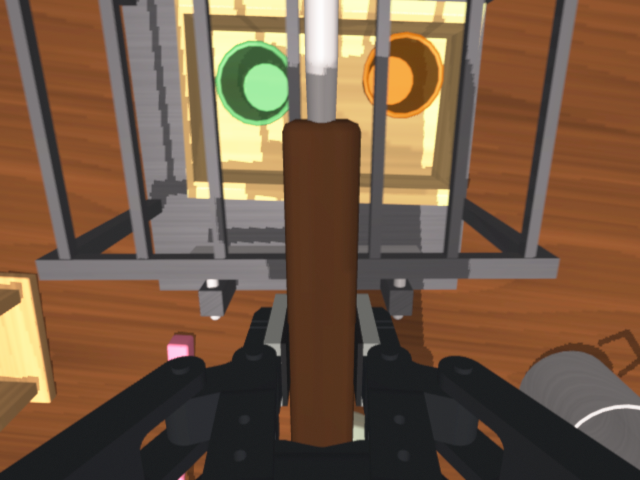

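The wrist view shows the tote's front lip edge from (187,204) to (462,206), the wall's inner edge at about y=187, and the roof's front bar at y≈268 from (40) to (557). The glasses stand at the rear.

Run:
```python
from h import *
for q,z in(((187,204),.09),((462,206),.09),((176,0),.09),((205,187),.09),((440,188),.09),((40,276),.175),((557,276),.175),((160,289),.075),((456,289),.075)):print(q,px2w("wrist",*q,z))
im=cv2.imread("pics/w3.png")
for x in (200,250,410,440): print(x,[int(v) for v in im[175:225:2,x,1]])
```

```text
(187, 204) [0.64454085 0.10258243 0.09      ]
(462, 206) [ 0.66870481 -0.10021017  0.09      ]
(176, 0) [0.77853003 0.11331755 0.09      ]
(205, 187) [0.65900529 0.08986449 0.09      ]
(440, 188) [ 0.67993256 -0.08109382  0.09      ]
(40, 276) [0.61604928 0.15759619 0.175     ]
(557, 276) [ 0.65243769 -0.13014949  0.175     ]
(160, 289) [0.56480625 0.12736557 0.075     ]
(456, 289) [ 0.59571912 -0.11718074  0.075     ]
200 [107, 108, 110, 162, 247, 248, 252, 253, 252, 252, 252, 245, 144, 135, 135, 140, 136, 135, 133, 137, 138, 135, 134, 131, 136]
250 [107, 109, 108, 109, 138, 169, 169, 173, 182, 183, 181, 180, 167, 143, 143, 144, 142, 138, 138, 141, 143, 140, 137, 135, 141]
410 [129, 113, 114, 119, 119, 115, 118, 162, 166, 171, 192, 200, 198, 197, 190, 97, 81, 80, 80, 81, 78, 79, 79, 79, 79]
440 [110, 107, 108, 113, 119, 116, 117, 222, 252, 252, 254, 254, 254, 254, 254, 236, 135, 133, 134, 135, 130, 132, 130, 131, 132]
```

{"api": "arm_command", "payload": {
  "rows": [
    {"xyz":[-45,1,0],"spin":0,"gripper":255},
    {"xyz":[-100,2,0],"spin":0,"gripper":255},
    {"xyz":[-150,3,0],"spin":0,"gripper":255},
    {"xyz":[-170,3,10],"spin":0,"gripper":255},
    {"xyz":[-170,3,50],"spin":0,"gripper":255}
  ]
}}

```text
clock: 6.38
eef_pos: [0.4808, -0.0195, 0.2206]
tcp_rot: [3.14, -0.004, 0.132]
contact_force: [0.9, 0.5, -3.2]
grip_width: 0.0209
finger_force: 59.3
```

{"api": "arm_command", "payload": {
  "rows": [
    {"xyz":[0,0,45],"spin":0,"gripper":255},
    {"xyz":[0,0,80],"spin":0,"gripper":255},
    {"xyz":[0,0,100],"spin":0,"gripper":255},
    {"xyz":[0,0,100],"spin":0,"gripper":255},
    {"xyz":[0,0,100],"spin":0,"gripper":255}
  ]
}}

```text
clock: 7.0
eef_pos: [0.4816, -0.0194, 0.1201]
tcp_rot: [-3.142, -0.001, 0.132]
contact_force: [0.2, 0.9, -2.1]
grip_width: 0.0211
finger_force: 59.1
```

Run:
```python
from h import *
d=shot("scene","pics/s2.png");shot("top","pics/t2.png");s=observe();print(s["eef_pos"],s["tcp_rot"],s["contact_force"],s["joints"])
a=cv2.imread("pics/t2.png")[90:270,220:420];b=cv2.imread("pics/s2.png")[180:360,280:480]
cv2.imwrite("pics/c2.png",np.hstack([cv2.resize(x,(400,360),interpolation=cv2.INTER_CUBIC) for x in(a,b)]))
```

```text
[ 0.48188808 -0.01972889  0.12035278] [ 3.14133144e+00 -1.57988276e-03  1.31643898e-01] [ 0.50488909 -0.40790802 -0.46468535] [ 0.21182369  0.31139478 -0.3517382   2.13177703  0.16093279  0.72123169
 -1.68457108]
```

View pics/c2.png

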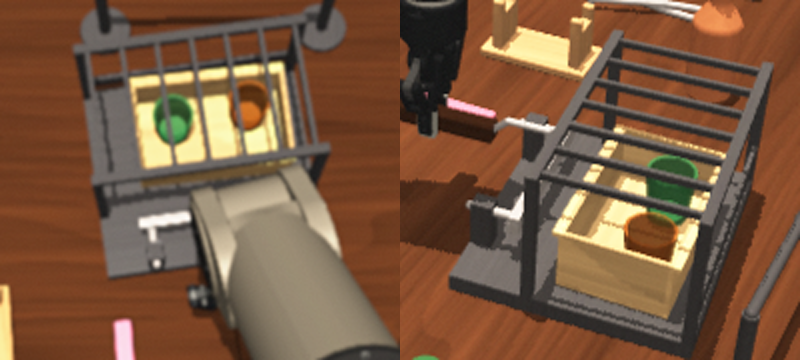

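The scene view shows the hook level in front of the bay at about (520,122), clear of the roof, so I'll go in.

{"api": "arm_command", "payload": {
  "rows": [
    {"xyz":[15,0,0],"spin":0,"gripper":255},
    {"xyz":[35,1,0],"spin":0,"gripper":255},
    {"xyz":[55,1.5,0],"spin":0,"gripper":255},
    {"xyz":[70,2,0],"spin":0,"gripper":255},
    {"xyz":[70,2,0],"spin":0,"gripper":255}
  ]
}}

```text
clock: 7.72
eef_pos: [0.5521, -0.0125, 0.1194]
tcp_rot: [-3.141, -0.001, 0.131]
contact_force: [-1.0, 0.2, -2.6]
grip_width: 0.0211
finger_force: 59.1
```

{"api": "arm_command", "payload": {
  "rows": [
    {"xyz":[0,0,5],"spin":0,"gripper":255},
    {"xyz":[0,0,11],"spin":0,"gripper":255},
    {"xyz":[0,0,17],"spin":0,"gripper":255},
    {"xyz":[0,0,23],"spin":0,"gripper":255},
    {"xyz":[0,0,26],"spin":0,"gripper":255}
  ]
}}

```text
clock: 8.35
eef_pos: [0.5508, -0.0128, 0.0928]
tcp_rot: [-3.141, 0.001, 0.131]
contact_force: [0.4, -0.7, -1.4]
grip_width: 0.0209
finger_force: 59.1
```

Run:
```python
from h import *
s=observe();print(s["eef_pos"],s["tcp_rot"],s["contact_force"],s["moment"])
shot("scene","pics/s3.png");a=cv2.imread("pics/s3.png")[190:350,310:490]
cv2.imwrite("pics/c3.png",cv2.resize(a,(675,600),interpolation=cv2.INTER_CUBIC))
```

```text
[ 0.5508465  -0.01277916  0.09282215] [-3.14144769e+00  5.05750890e-04  1.31351367e-01] [ 0.38315077 -0.70479128 -1.44171939] [-0.04006481  0.03937312 -0.04756778]
```

View pics/c3.png

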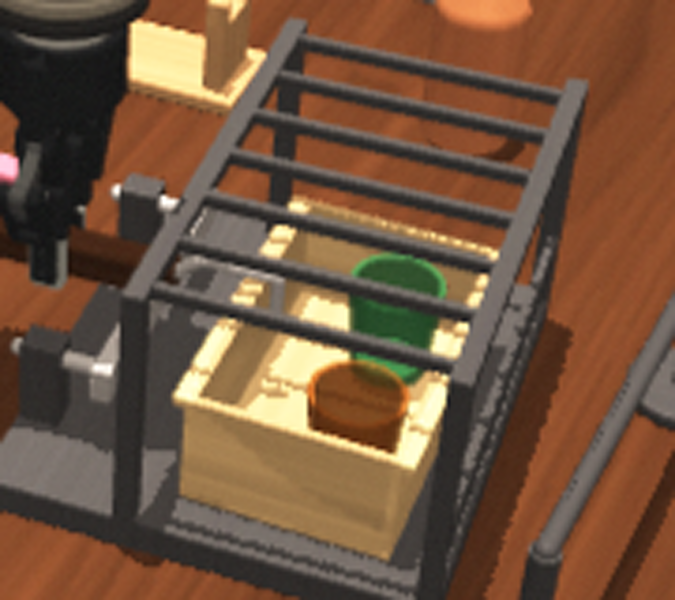

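The beak at (277,300) is inside the tote behind the front wall and nothing touches. Pulling slowly.

{"api": "arm_command", "payload": {
  "rows": [
    {"xyz":[-2,0,0],"spin":0,"gripper":255},
    {"xyz":[-4,0,0],"spin":0,"gripper":255},
    {"xyz":[-6,0,0],"spin":0,"gripper":255},
    {"xyz":[-7,0,0],"spin":0,"gripper":255},
    {"xyz":[-8,0,0],"spin":0,"gripper":255}
  ]
}}

```text
clock: 9.02
eef_pos: [0.5433, -0.0138, 0.0935]
tcp_rot: [-3.142, -0.001, 0.131]
contact_force: [2.5, 0.1, -2.1]
grip_width: 0.0212
finger_force: 59.1
```

{"api": "arm_command", "payload": {
  "rows": [
    {"xyz":[-1,0,0],"spin":0,"gripper":255},
    {"xyz":[-2,0,0],"spin":0,"gripper":255},
    {"xyz":[-3,0,0],"spin":0,"gripper":255},
    {"xyz":[-4,0,0],"spin":0,"gripper":255},
    {"xyz":[-5,0,0],"spin":0,"gripper":255}
  ]
}}

```text
clock: 9.65
eef_pos: [0.5382, -0.0145, 0.0934]
tcp_rot: [-3.142, -0.0, 0.131]
contact_force: [3.4, -0.2, -2.2]
grip_width: 0.0209
finger_force: 59.1
```

{"api": "arm_command", "payload": {
  "rows": [
    {"xyz":[-1.5,0,0],"spin":0,"gripper":255},
    {"xyz":[-3.5,0,0],"spin":0,"gripper":255},
    {"xyz":[-5.5,0,0],"spin":0,"gripper":255},
    {"xyz":[-7.5,0,0],"spin":0,"gripper":255},
    {"xyz":[-9.5,0,0],"spin":0,"gripper":255}
  ]
}}

```text
clock: 10.28
eef_pos: [0.5286, -0.0158, 0.0934]
tcp_rot: [-3.142, -0.0, 0.131]
contact_force: [3.6, 0.8, -1.5]
grip_width: 0.0211
finger_force: 59.1
```

{"api": "arm_command", "payload": {
  "rows": [
    {"xyz":[-2,0,0],"spin":0,"gripper":255},
    {"xyz":[-4,0,0],"spin":0,"gripper":255},
    {"xyz":[-6,0,0],"spin":0,"gripper":255},
    {"xyz":[-8,0,0],"spin":0,"gripper":255},
    {"xyz":[-10,0,0],"spin":0,"gripper":255}
  ]
}}

```text
clock: 10.9
eef_pos: [0.5187, -0.017, 0.0933]
tcp_rot: [-3.142, -0.0, 0.131]
contact_force: [3.1, -0.2, -2.2]
grip_width: 0.0209
finger_force: 59.1
```

{"api": "arm_command", "payload": {
  "rows": [
    {"xyz":[-2,0,0],"spin":0,"gripper":255},
    {"xyz":[-4,0,0],"spin":0,"gripper":255},
    {"xyz":[-6,0,0],"spin":0,"gripper":255},
    {"xyz":[-8,0,0],"spin":0,"gripper":255},
    {"xyz":[-9.5,0,0],"spin":0,"gripper":255}
  ]
}}

```text
clock: 11.52
eef_pos: [0.5093, -0.0183, 0.0933]
tcp_rot: [-3.142, -0.0, 0.131]
contact_force: [2.9, -0.1, -1.5]
grip_width: 0.0208
finger_force: 59.1
```

Run:
```python
from h import *
shot("top","pics/t4.png");shot("scene","pics/s4.png");s=observe();print(s["eef_pos"],s["contact_force"],s["moment"])
a=cv2.imread("pics/t4.png")[90:240,240:400];b=cv2.imread("pics/s4.png")[190:340,310:470]
cv2.imwrite("pics/c4.png",np.hstack([cv2.resize(x,(400,375),interpolation=cv2.INTER_CUBIC) for x in(a,b)]))
```

```text
[ 0.50918324 -0.01835961  0.09331624] [ 2.13592671  0.01521947 -1.0001775 ] [ 0.05907309 -0.35643355  0.00681505]
```

View pics/c4.png

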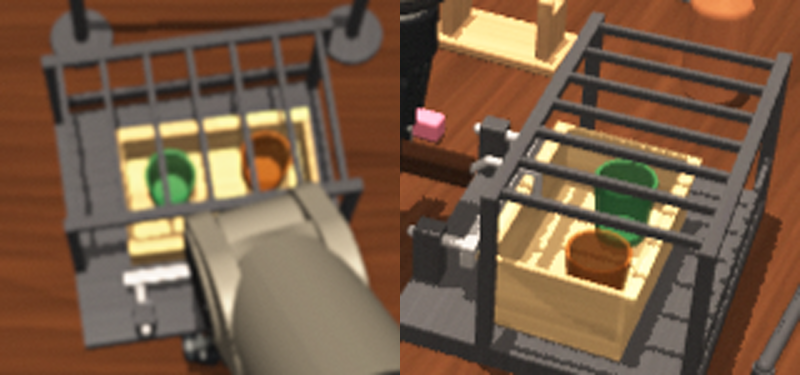

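The tote follows straight, the glasses are standing, and there is still a gap to the bar.

{"api": "arm_command", "payload": {
  "rows": [
    {"xyz":[-1.5,0,0],"spin":0,"gripper":255},
    {"xyz":[-3.5,0,0],"spin":0,"gripper":255},
    {"xyz":[-5.5,0,0],"spin":0,"gripper":255},
    {"xyz":[-7,0,0],"spin":0,"gripper":255},
    {"xyz":[-8,0,0],"spin":0,"gripper":255}
  ]
}}

```text
clock: 12.25
eef_pos: [0.5014, -0.0194, 0.0934]
tcp_rot: [-3.142, -0.0, 0.131]
contact_force: [3.8, 0.5, -1.6]
grip_width: 0.0209
finger_force: 59.2
```

{"api": "arm_command", "payload": {
  "rows": [
    {"xyz":[-1,0,0],"spin":0,"gripper":255},
    {"xyz":[-2,0,0],"spin":0,"gripper":255},
    {"xyz":[-3,0,0],"spin":0,"gripper":255},
    {"xyz":[-4,0,0],"spin":0,"gripper":255}
  ]
}}

```text
clock: 12.75
eef_pos: [0.4975, -0.0198, 0.0933]
tcp_rot: [-3.142, 0.0, 0.131]
contact_force: [2.6, 0.6, -1.4]
grip_width: 0.0208
finger_force: 59.2
```

{"api": "arm_command", "payload": {
  "rows": [
    {"xyz":[-0.7,0,0],"spin":0,"gripper":255},
    {"xyz":[-1.4,0,0],"spin":0,"gripper":255},
    {"xyz":[-2.1,0,0],"spin":0,"gripper":255}
  ]
}}

```text
clock: 13.12
eef_pos: [0.4954, -0.0202, 0.0934]
tcp_rot: [-3.142, -0.0, 0.131]
contact_force: [3.3, 0.3, -1.9]
grip_width: 0.021
finger_force: 59.2
```

{"api": "arm_command", "payload": {
  "rows": [
    {"xyz":[-0.5,0,0],"spin":0,"gripper":255},
    {"xyz":[-1,0,0],"spin":0,"gripper":255},
    {"xyz":[-1.5,0,0],"spin":0,"gripper":255},
    {"xyz":[-2,0,0],"spin":0,"gripper":255},
    {"xyz":[-2.5,0,0],"spin":0,"gripper":255}
  ]
}}

```text
clock: 13.75
eef_pos: [0.4929, -0.0205, 0.0933]
tcp_rot: [-3.142, -0.0, 0.131]
contact_force: [3.6, -0.4, -2.1]
grip_width: 0.0215
finger_force: 59.2
```

{"api": "arm_command", "payload": {
  "rows": [
    {"xyz":[-0.5,0,0],"spin":0,"gripper":255},
    {"xyz":[-1,0,0],"spin":0,"gripper":255},
    {"xyz":[-1.5,0,0],"spin":0,"gripper":255},
    {"xyz":[-2,0,0],"spin":0,"gripper":255},
    {"xyz":[-2.5,0,0],"spin":0,"gripper":255}
  ]
}}

```text
clock: 14.38
eef_pos: [0.4905, -0.0208, 0.0934]
tcp_rot: [-3.142, -0.0, 0.131]
contact_force: [3.4, 0.6, -1.4]
grip_width: 0.0213
finger_force: 59.2
```

{"api": "arm_command", "payload": {
  "rows": [
    {"xyz":[-0.5,0,0],"spin":0,"gripper":255},
    {"xyz":[-1,0,0],"spin":0,"gripper":255},
    {"xyz":[-1.5,0,0],"spin":0,"gripper":255},
    {"xyz":[-2,0,0],"spin":0,"gripper":255},
    {"xyz":[-2.5,0,0],"spin":0,"gripper":255}
  ]
}}

```text
clock: 15.0
eef_pos: [0.49, -0.0207, 0.094]
tcp_rot: [-3.141, -0.004, 0.131]
contact_force: [16.4, 1.7, -5.9]
grip_width: 0.021
finger_force: 58.8
```

Contact with the bar, at about 16 N. I'll ease off to a low pull, then come up to about 10 N at the hook (7 N plus roughly 3.3 N drag).

{"api": "arm_command", "payload": {
  "rows": [
    {"xyz":[1,0,0],"spin":0,"gripper":255},
    {"xyz":[1.6,0,0],"spin":0,"gripper":255},
    {"xyz":[1.6,0,0],"spin":0,"gripper":255}
  ]
}}

```text
clock: 15.38
eef_pos: [0.4902, -0.0208, 0.0935]
tcp_rot: [-3.141, -0.001, 0.131]
contact_force: [6.8, 1.7, -2.4]
grip_width: 0.0214
finger_force: 59.1
```

{"api": "arm_command", "payload": {
  "rows": [
    {"xyz":[-0.3,0,0],"spin":0,"gripper":255},
    {"xyz":[-0.55,0,0],"spin":0,"gripper":255},
    {"xyz":[-0.55,0,0],"spin":0,"gripper":255}
  ]
}}

```text
clock: 15.75
eef_pos: [0.4901, -0.0208, 0.0937]
tcp_rot: [-3.141, -0.002, 0.131]
contact_force: [10.3, 2.2, -3.6]
grip_width: 0.021
finger_force: 59.0
```

Run:
```python
from h import *
F=[]
for i in range(4):
    shot("top" if i%2 else "scene","pics/x%d.png"%i);F.append(observe()["contact_force"])
print(np.round(F,2),np.mean(F,0))
a=cv2.imread("pics/x1.png")[90:240,240:400];b=cv2.imread("pics/x0.png")[190:340,310:470]
cv2.imwrite("pics/c5.png",np.hstack([cv2.resize(x,(400,375),interpolation=cv2.INTER_CUBIC) for x in(a,b)]))
```

```text
[[ 9.41  0.24 -3.92]
 [10.07  0.72 -3.55]
 [10.04  1.36 -4.4 ]
 [10.49  1.07 -4.41]] [10.00152128  0.84614794 -4.06981627]
```

View pics/c5.png

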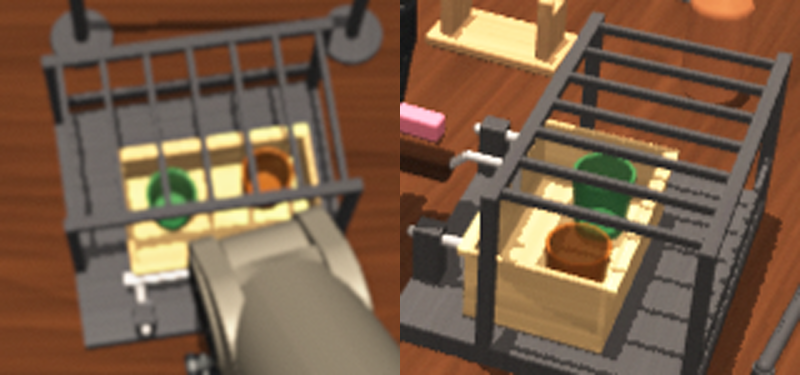

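The tote's lip is over the bar, the glasses are standing, and the pull averages about 10 N (≈7 N on the bar). Holding.

{"api": "arm_command", "payload": {
  "rows": [
    {"xyz":[-0.05,0,0],"spin":0,"gripper":255},
    {"xyz":[-0.05,0,0],"spin":0,"gripper":255},
    {"xyz":[-0.05,0,0],"spin":0,"gripper":255},
    {"xyz":[-0.05,0,0],"spin":0,"gripper":255},
    {"xyz":[-0.05,0,0],"spin":0,"gripper":255}
  ]
}}

```text
clock: 16.58
eef_pos: [0.4901, -0.0208, 0.0937]
tcp_rot: [-3.141, -0.002, 0.131]
contact_force: [10.2, 0.7, -4.4]
grip_width: 0.0209
finger_force: 59.0
```

Run:
```python
from h import *
print(observe()["contact_force"])
# back rim outer edge of the tote: yellow-ness transition, per column
for f,y0 in(("top0",112),("x1",130)):
    im=cv2.imread(f"pics/{f}.png").astype(float); g=im[:,:,1]-im[:,:,0]*0.3
    P=[]
    for u in range(290,364):
        c=g[y0:y0+35,u]; d=np.diff(c); k=int(d.argmax())
        if d[k]>25:
            n=d[max(k-1,0):k+2]; P.append((u,y0+.5+k+(n@np.arange(-1,len(n)-1))/n.sum()))
    P=np.array(P)
    for _ in range(6):
        q=np.polyfit(P[:,0],P[:,1],1);r=P[:,1]-np.polyval(q,P[:,0]);P=P[abs(r)<max(1.5*r.std(),.4)]
    A,B=[px2w("top",u,np.polyval(q,u),.09) for u in(290,362)];d=B-A
    print(f,len(P),r.std(),A,B,np.degrees(np.arctan2(d[0],-d[1])))
# stop bar centre line, from the first picture
im=cv2.imread("pics/top0.png").astype(float);w=im.min(2)[183:206,286:368]
P=[(u+286,183+(np.clip(w[:,u]-140,0,None)@np.arange(23))/max(np.clip(w[:,u]-140,0,None).sum(),1)) for u in range(10,70)]
P=np.array(P)
for _ in range(5):
    q=np.polyfit(*P.T,1);r=P[:,1]-np.polyval(q,P[:,0]);P=P[abs(r)<max(1.5*r.std(),.4)]
A,B=[px2w("top",u,np.polyval(q,u),.075) for u in(292,360)];d=B-A
print("bar",len(P),r.std(),A,B,np.degrees(np.arctan2(d[0],-d[1])))
```

```text
[10.2083008   0.73301154 -4.40007301]
top0 61 0.13194094275309426 [0.78692221 0.09928006 0.09      ] [ 0.8056147  -0.08872944  0.09      ] 5.677863222044214
x1 52 0.1390127242879 [0.72988948 0.09986129 0.09      ] [ 0.7546988 -0.0868844  0.09     ] 7.567480628030637
bar 58 0.14690690589576424 [0.59455125 0.09657436 0.075     ] [ 0.61751775 -0.07819587  0.075     ] 7.486323223385634
```

The tote is square: 7.6° against the bar's 7.5°. Unhooking.

{"api": "arm_command", "payload": {
  "rows": [
    {"xyz":[1,0,0],"spin":0,"gripper":255},
    {"xyz":[2.5,0,0],"spin":0,"gripper":255},
    {"xyz":[4.5,0,0],"spin":0,"gripper":255},
    {"xyz":[7,0,0],"spin":0,"gripper":255},
    {"xyz":[8,0,0],"spin":0,"gripper":255}
  ]
}}

```text
clock: 17.2
eef_pos: [0.497, -0.0199, 0.0933]
tcp_rot: [-3.142, 0.0, 0.131]
contact_force: [0.7, 0.0, -3.0]
grip_width: 0.021
finger_force: 59.2
```

{"api": "arm_command", "payload": {
  "rows": [
    {"xyz":[0,0,-4],"spin":0,"gripper":255},
    {"xyz":[0,0,-10],"spin":0,"gripper":255},
    {"xyz":[0,0,-17],"spin":0,"gripper":255},
    {"xyz":[0,0,-25],"spin":0,"gripper":255},
    {"xyz":[0,0,-28],"spin":0,"gripper":255}
  ]
}}

```text
clock: 17.82
eef_pos: [0.4972, -0.02, 0.1221]
tcp_rot: [3.141, -0.001, 0.131]
contact_force: [0.1, -0.4, -2.2]
grip_width: 0.0215
finger_force: 59.2
```

{"api": "arm_command", "payload": {
  "rows": [
    {"xyz":[-10,0,0],"spin":0,"gripper":255},
    {"xyz":[-30,0,0],"spin":0,"gripper":255},
    {"xyz":[-45,0,-20],"spin":0,"gripper":255},
    {"xyz":[-45,0,-60],"spin":0,"gripper":255},
    {"xyz":[-45,0,-75],"spin":0,"gripper":255}
  ]
}}

```text
clock: 18.45
eef_pos: [0.4524, -0.026, 0.1979]
tcp_rot: [3.141, -0.002, 0.131]
contact_force: [-0.5, 0.0, -2.5]
grip_width: 0.0211
finger_force: 59.3
```

{"api": "arm_command", "payload": {
  "rows": [
    {"xyz":[5,-40,-12],"spin":0,"gripper":255},
    {"xyz":[13,-95,-12],"spin":0,"gripper":255},
    {"xyz":[20,-150,-12],"spin":0,"gripper":255},
    {"xyz":[28,-210,-12],"spin":0,"gripper":255},
    {"xyz":[36,-270,-12],"spin":0,"gripper":255}
  ]
}}

```text
clock: 19.08
eef_pos: [0.4521, 0.2479, 0.2077]
tcp_rot: [3.141, 0.0, 0.131]
contact_force: [1.0, -0.9, -1.5]
grip_width: 0.021
finger_force: 59.3
```

{"api": "arm_command", "payload": {
  "rows": [
    {"xyz":[5,-40,0],"spin":1.5,"gripper":255},
    {"xyz":[8.7,-63.5,0],"spin":3.5,"gripper":255},
    {"xyz":[8.7,-63.5,20],"spin":3.5,"gripper":255},
    {"xyz":[8.7,-63.5,70],"spin":3.5,"gripper":255},
    {"xyz":[8.7,-63.5,70],"spin":3.5,"gripper":255}
  ]
}}

```text
clock: 19.7
eef_pos: [0.4508, 0.3091, 0.1351]
tcp_rot: [3.138, 0.006, 0.071]
contact_force: [0.4, -0.1, -1.3]
grip_width: 0.0215
finger_force: 59.3
```

{"api": "arm_command", "payload": {
  "rows": [
    {"xyz":[0,0,0],"spin":0,"gripper":255},
    {"xyz":[0,0,0],"spin":0,"gripper":255}
  ]
}}

```text
clock: 19.95
eef_pos: [0.4537, 0.3111, 0.14]
tcp_rot: [-3.14, -0.002, 0.07]
contact_force: [-0.8, 0.1, -2.3]
grip_width: 0.0211
finger_force: 59.3
```

Run:
```python
from h import *
p=[];r=[]
for i in range(4):
    d=grab_frame("wrist");s=observe();p.append(s["eef_pos"]);r.append(s["tcp_rot"][2])
print(np.mean(p,0),np.mean(r),s["contact_force"],s["joints"][6])
cv2.imwrite("pics/w5.png",d["color"][:,:,::-1])
a=cv2.imread("pics/w2.png").astype(float);b=cv2.imread("pics/w5.png").astype(float)
# shift of the cradle's base plate and of the handle between the pick and now
for n,(x0,y0,x1,y1) in dict(cradle=(200,90,450,300),handle=(275,100,370,200)).items():
    t=cv2.imread("pics/w2.png")[y0:y1,x0:x1]; m=cv2.matchTemplate(cv2.imread("pics/w5.png")[y0-20:y1+20,x0-20:x1+20],t,cv2.TM_CCOEFF_NORMED)
    print(n,cv2.minMaxLoc(m)[1],np.subtract(cv2.minMaxLoc(m)[3],20))
for im in(a,b):
    for y in(150,250): 
        row=im[y,240:400,1]; d=np.diff(row); print(y,[(240+i,int(d[i])) for i in np.argsort(-abs(d))[:6]])
```

```text
[0.45349665 0.31089013 0.13954829] 0.06996009376577295 [-0.51107534 -0.73718241 -1.60987842] -2.465499329761932
cradle 0.9971721768379211 [0 0]
handle 0.9997860193252563 [0 0]
150 [(np.int64(360), 102), (np.int64(282), -95), (np.int64(383), -87), (np.int64(258), 75), (np.int64(359), 56), (np.int64(281), -43)]
250 [(np.int64(285), -132), (np.int64(357), 101), (np.int64(379), -83), (np.int64(263), 62), (np.int64(262), 54), (np.int64(286), -45)]
150 [(np.int64(360), 103), (np.int64(282), -88), (np.int64(258), 76), (np.int64(383), -75), (np.int64(359), 55), (np.int64(281), -47)]
250 [(np.int64(285), -131), (np.int64(357), 101), (np.int64(379), -94), (np.int64(263), 63), (np.int64(262), 53), (np.int64(286), -46)]
```

Same pose as when picked up, and the hook has not slipped. Lowering.

{"api": "arm_command", "payload": {
  "rows": [
    {"xyz":[0,0,18],"spin":0,"gripper":255},
    {"xyz":[0,0,38],"spin":0,"gripper":255},
    {"xyz":[0,0,52],"spin":0,"gripper":255},
    {"xyz":[0,0,57],"spin":0,"gripper":255},
    {"xyz":[0,0,59],"spin":0,"gripper":255}
  ]
}}

```text
clock: 20.78
eef_pos: [0.4523, 0.3103, 0.0798]
tcp_rot: [3.14, 0.001, 0.07]
contact_force: [-18.0, -13.3, 48.4]
grip_width: 0.0209
finger_force: 66.2
```

{"api": "arm_command", "payload": {
  "rows": [
    {"xyz":[0,0,0.3],"spin":0,"gripper":255},
    {"xyz":[0,0,0.3],"spin":0,"gripper":255}
  ]
}}

```text
clock: 21.02
eef_pos: [0.4524, 0.3104, 0.0799]
tcp_rot: [3.14, 0.0, 0.07]
contact_force: [-11.8, -6.8, 22.9]
grip_width: 0.021
finger_force: 63.0
```

{"api": "arm_command", "payload": {
  "rows": [
    {"xyz":[0,0,-1.2],"spin":0,"gripper":255},
    {"xyz":[0,0,-1.2],"spin":0,"gripper":255}
  ]
}}

```text
clock: 21.28
eef_pos: [0.4532, 0.3108, 0.0803]
tcp_rot: [-3.141, -0.0, 0.07]
contact_force: [0.4, -0.5, -2.3]
grip_width: 0.0213
finger_force: 59.6
```

{"api": "arm_command", "payload": {
  "rows": [
    {"xyz":[0,0,0],"spin":0,"gripper":120},
    {"xyz":[0,0,0],"spin":0,"gripper":80},
    {"xyz":[0,0,0],"spin":0,"gripper":60},
    {"xyz":[0,0,0],"spin":0,"gripper":60},
    {"xyz":[0,0,0],"spin":0,"gripper":60}
  ]
}}

```text
clock: 21.9
eef_pos: [0.453, 0.3107, 0.0802]
tcp_rot: [-3.142, -0.0, 0.07]
contact_force: [-1.1, 0.1, 0.2]
grip_width: 0.0652
finger_force: 0.0
```

{"api": "arm_command", "payload": {
  "rows": [
    {"xyz":[0,0,-20],"spin":0,"gripper":60},
    {"xyz":[0,0,-60],"spin":0,"gripper":60},
    {"xyz":[0,0,-110],"spin":0,"gripper":60},
    {"xyz":[0,0,-150],"spin":0,"gripper":60},
    {"xyz":[0,0,-173],"spin":0,"gripper":0}
  ]
}}

```text
clock: 22.52
eef_pos: [0.4531, 0.3111, 0.257]
tcp_rot: [-3.14, -0.003, 0.071]
contact_force: [0.4, 0.0, -0.9]
grip_width: 0.0812
finger_force: 0.0
```

{"api": "arm_command", "payload": {
  "rows": [
    {"xyz":[0,0,0],"spin":0,"gripper":0},
    {"xyz":[0,0,0],"spin":0,"gripper":0},
    {"xyz":[0,0,0],"spin":0,"gripper":0}
  ]
}}

```text
clock: 22.9
eef_pos: [0.4526, 0.3104, 0.2526]
tcp_rot: [3.141, 0.001, 0.07]
contact_force: [1.3, 0.7, 0.3]
grip_width: 0.0851
finger_force: 0.0
```

Run:
```python
from h import *
shot("wrist","pics/w6.png");shot("top","pics/t6.png");shot("scene","pics/s6.png")
im=cv2.imread("pics/w6.png")
# dark-brown handle outline
for y in(130,200,260): print(y,[int(v) for v in im[y,270:370:4,1]])
s=observe();print(s["eef_pos"],s["tcp_rot"],s["contact_force"])
for f in("pics/w1.png","pics/w6.png"):
    t=cv2.imread(f)[95:310,270:370].astype(float)
    m=(t[:,:,2]<130)&(t[:,:,1]<70); m[:, :28]=0;m[:,68:]=0
    ys,xs=np.nonzero(m);print(f,m.sum(),ys.min()+95,ys.max()+95,[ (y,270+xs[ys==y-95].mean()) for y in(125,180,230,300)])
t0=cv2.imread("pics/w1.png")[0:310,260:380];m=cv2.matchTemplate(cv2.imread("pics/w6.png")[0:325,245:395],t0,cv2.TM_CCOEFF_NORMED);print(cv2.minMaxLoc(m))
# other things: change in top and scene pictures
for n,a,b in(("top","top0","t6"),("scene","scene0","s6")):
    d=cv2.absdiff(cv2.imread(f"pics/{a}.png"),cv2.imread(f"pics/{b}.png")).max(2)>45
    nn,_,st,_=cv2.connectedComponentsWithStats(cv2.dilate(d.astype(np.uint8),np.ones((3,3))));print(n,[list(map(int,q)) for q in st[1:] if q[4]>80])
```

```text
130 [80, 76, 214, 228, 155, 149, 148, 158, 215, 74, 83, 83, 81, 81, 82, 78, 69, 219, 203, 158, 158, 159, 223, 228, 83]
200 [123, 122, 128, 255, 255, 255, 255, 255, 255, 152, 81, 81, 80, 79, 81, 81, 71, 229, 235, 237, 237, 226, 222, 184, 75]
260 [132, 130, 128, 254, 255, 255, 143, 150, 145, 134, 124, 125, 125, 127, 127, 127, 102, 143, 138, 145, 175, 255, 255, 124, 125]
[0.45275085 0.31055509 0.25269889] [3.14128948e+00 9.89231423e-04 7.03986482e-02] [ 0.54958918  0.19323973 -0.01605581]
pics/w1.png 50 107 166 [(125, np.float64(332.5)), (180, np.float64(nan)), (230, np.float64(nan)), (300, np.float64(nan))]
pics/w6.png 92 112 174 [(125, np.float64(335.0)), (180, np.float64(nan)), (230, np.float64(nan)), (300, np.float64(nan))]
(-0.024235989898443222, 0.9864259958267212, (0, 15), (17, 3))
top [[283, 119, 85, 56, 3242], [106, 160, 534, 320, 52228], [290, 168, 83, 34, 1912], [611, 337, 29, 24, 483], [606, 376, 34, 21, 408]]
scene [[24, 0, 72, 44, 2285], [92, 0, 70, 45, 988], [337, 0, 57, 132, 3202], [338, 6, 21, 12, 138], [143, 29, 22, 39, 528], [58, 41, 33, 10, 131], [67, 70, 109, 87, 4816], [348, 179, 45, 14, 273], [179, 199, 15, 13, 108], [266, 205, 110, 38, 1958], [0, 215, 316, 265, 17635], [106, 223, 46, 22, 509], [367, 236, 27, 12, 147], [367, 246, 74, 27, 678], [408, 246, 36, 15, 178], [353, 257, 83, 30, 911], [347, 271, 84, 72, 2649], [332, 273, 11, 40, 277], [435, 283, 10, 22, 112], [348, 300, 12, 23, 162]]<stdin>:10: RuntimeWarning: Mean of empty slice.
  ret = ret.dtype.type(ret / rcount)
```

Run:
```python
from h import *
a=cv2.imread("pics/x1.png");b=cv2.imread("pics/t6.png")
t=a[130:200,285:370];m=cv2.matchTemplate(b[120:210,275:380],t,cv2.TM_CCOEFF_NORMED);print(cv2.minMaxLoc(m)[1::2]) # expect (10,10)
w1=cv2.imread("pics/w1.png");w6=cv2.imread("pics/w6.png")
for n,(x0,y0,x1,y1) in dict(bar=(305,5,335,100),handlefront=(290,100,345,140),rear=(280,262,358,309),plateL=(268,100,300,200)).items():
    m=cv2.matchTemplate(w6[max(y0-12,0):y1+12,x0-12:x1+12],w1[y0:y1,x0:x1],cv2.TM_CCOEFF_NORMED);q=cv2.minMaxLoc(m);print(n,round(q[1],3),np.subtract(q[3],(12,min(12,y0))))
```

```text
(0.865390419960022, (10, 10))
bar 0.979 [ 2 -1]
handlefront 0.98 [2 4]
rear 0.986 [2 3]
plateL 0.985 [2 3]
```

```bash
python3 -c "
from plant import sign_off
print(sign_off())"
```

```text
the job is handed in; nothing more can be done
None
```

The job is handed in: the tote stands square at the stop bar after about a second of steady pull (about 7 N on the bar, estimated as hook pull minus drag), the glasses were upright in the last picture I viewed (during the pull), the peak hook load I read was about 17 N, and the hook is back in the cradle's notches.

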